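# Slide the top cover plate off the stack onto the checking plate

### The arm

A 6-joint arm with a two-finger parallel gripper is mounted at the origin on the work surface. World frame = base frame: x ahead of the robot, y to its left, z up, the work surface at z = 0. Lengths are in m, angles in rad, forces in N, time in s.
With the tool pointing down it reaches from about 0.325 to 0.85 m from the base axis. Payload 15.5 kg.
Tool frame: the origin (TCP) lies between the finger pads; the fingertips stand manip.tcp_to_tips ahead of it and the grasp point (between the pads) lies 11 mm behind it (manip.tcp_to_tips is the distance from the TCP to the fingertips, in m); z points along the fingers, x is the direction in which the jaws open and shut, and the axes are right-handed (so a half turn about z gives the same grasp; the last joint's range is limited). The gripper opens to 91 mm and grips with 3 to 60 N. Pads are 32 mm wide; open, the fingers measure 118 mm over their backs; the gripper's body (76 mm by 178 mm) begins 60 mm behind the grasp point.
Start: joints at [-1.429, 0.494, 1.345, -0, 1.302, -0.096], TCP at [0.147, -0.608, 0.222] pointing down, gripper open.
Joint ranges: [-2.91, 2.91], [-0.82, 2.16], [0.22, 2.67], [-1.22, 4.37], [0.12, 2.79], [-3.08, 3.08]. Speed limits (rad/s): [1.89, 1.89, 2.57, 3.01, 3.01, 3.01].

### API

Orientations are given as a unit quaternion [x, y, z, w].
In Python, from workcell import manip gives the robot as it stands. The module is installed in compiled form; this text tells all that it offers.
- The arm moves only by the tool jog_arm, never from a script. Its argument "motion" is a list of rows, each an object with "translation": the shift along the tool's x, y, z in m, a list of three; "angular": the turn, a rotation vector about the tool's x, y, z in rad, a list of three; "fingers": the gripper's target within -1 to 1 (fully open at 1, half-way at 0, shut at -1). In form: [{"translation": [dx, dy, dz], "angular": [wx, wy, wz], "fingers": fingers}, ...]. A call has 1 to 20 rows; each row shifts and turns the commanded pose from where the row before left it, along the tool's axes as they then stand; what a row does not reach is not made up. A row lasts 1/10 s, in which the tool goes at most 50 mm and 8.59 degrees, less where a joint would pass 70% of its speed; a pose out of reach is approached as far as the arm can. A call is refused whole if a number of a shift passes 0.05 or a number of a turn 0.15, either way. A call with a gripper value outside its range is refused whole. The fingers move at their own pace and stop on an object; "newtons" is the grip in N (left out, the last holds). Time passes only in rows, so rows that do not move let the fingers close. It gives the time, the measured TCP pose, the force and the opening at its end, in the units of the state.
- manip.observe(): the state, without advancing time (a new reading comes with each control period).
- manip.snapshot(name): name is "side" or "top" or "wrist"; returns the picture (400x640x3 uint8, red, green, blue); there is no depth.
- manip.get_calibration(name): a dict with "camera_matrix" (3x3 intrinsics, pixels), "cam_to_world" (4x4, takes a point from camera to world coordinates). Camera axes: x right, y up, looking along -z (the intrinsics and any distortion apply to the point x, -y, -z); pixel columns grow to the right and rows downward; lengths in m; the calibration is good to about 2 mm. A picture is of the moment at which its call begins: read the wrist's pose just before it. get_calibration takes no time and is no camera call; for the wrist camera it gives the pose at the moment of the call.
- manip.hand_in(): hands the job in, once; it reports no verdict.
The state is a dict: "clock": time; "joint_pos": joint angles; "joint_velocities": joint speeds; "joint_torque": joint torques, N m; "ee_pos": TCP position; "ee_rot": TCP orientation; "ft_force": force on the tool from outside, world axes, zero at the start; "moment": the same for the moment, N m; "grip_width": opening from 0.0 (shut) to 1.0 (fully open).
Only numpy, scipy, OpenCV 4.12 (cv2) and the standard library are available. Lean on these libraries where they do the work, as an engineer would, in place of code of your own. Each camera call takes 0.05 s, during which the arm holds its last target. There are 200 camera calls.

### The job

Shear the top cover plate sideways off the stack in the nest and onto the granite checking plate beside it, keeping it sliding flat: do not lift it off or tip it up, press on it only gently, and leave the plates underneath as they lie. Push it fully home and square against the steel stop strip, let go, and leave everything else on the bench alone.

Things in the scene. Friction and masses are not known exactly. Their poses are not given: they have to be found in the camera images.
- nest: Fixed dark steel nest holding the stack. Origin: underside level, below the stack's middle. +y points to the checking plate: the way to slide. Walls 49 high (1 below the top plate's top face, hiding its edges) on -x, +x (86 apart inside) and -y (inner face y = -32); floor 26 high; open on +y, front edge y = 32. mm.
- checking_plate: Fixed dark granite plate, 200 (x) x 150 (y), top face 42 above its origin (middle of its underside), parallel to the nest, 4 to 9 beyond its open side. Lightly oiled. Its top face lies 1 to 3 (differs each time) below the underside of the stack's top plate, which steps down by this much as it slides over. mm.
- stop (a point): Foot of the steel stop strip on the checking plate's top face, at mid-length, on the face that looks back to the nest (-y). Axes as the checking plate's. The strip, along its +y edge, runs 65 either way along x, 12 thick, 10 high. The lane straight on from the stack meets it within 20 of this point. mm.
- plate3: Top plate of the stack, the one to slide: bare aluminium, 80 (x) x 60 (y) x 6 thick, 60 to 130 g, nothing to grip (four dots are mere marks). Origin: centre of underside; axes as the nest's. Oiled: friction about 0.2 on plates and granite; a fingertip holds better (0.6 or more), so pressed with 5 to 15 N it drags the plate along. mm.
- plate2: The plate directly below plate3, alike; 1 to 5 play to the nest's walls, only friction holds it on the open side. Origin: centre of its underside. mm.
- plate1: The next plate down, alike. Origin: centre of its underside. mm.
- plate0: The lowest plate, alike, on the nest's floor. Origin: centre of its underside. mm.
- gauge_puck: plain steel cylinder, 32 across, 28 high, standing on the checking plate's far part, clear of the sliding lane; bystander; origin: centre of its underside. mm.
- carburettor: aluminium carburettor body, about 120 x 60 x 86 high, standing in the yellow tray on the left; bystander; origin: centre of its underside. mm.
- float_bowl: small round steel cup, 56 across, 26 high, in the yellow tray; bystander; origin: centre of its underside. mm.
- throttle_slide: throttle slide standing on its black round diaphragm, 60 across, 89 high, in the yellow tray; bystander; origin: centre of its underside. mm.
- screwdriver: screwdriver lying on the bench to the right; bystander; origin: about the middle of its underside, x axis towards the tip. mm.
- jet_cup: steel cup, 60 across, 45 high, behind the nest on its -y side; bystander; origin: centre of its underside. mm.
- brass_plug: brass cylinder, 22 across, 22 high, on the bench beside the nest, on its +x side; bystander; origin: centre of its underside. mm.
Not all that is in view belongs to the job. Of the things that look like the checking_plate, take the one that is farthest from the robot's base at the start.

How it is judged:
By the outcome, as a careful person would: the job done as asked, in the order asked, and still so for the second after the job is handed in, with the robot touching nothing.
It also fails if it takes over 61 s, if anything falls off the work surface, if the arm or the gripper's body presses on something with over 40 N, if the wrist force passes 120 N, or if a joint passes its speed limit or range.

## Working session

There is one attempt and no reset: what is moved stays moved. The work goes in short steps, Python scripts to look and compute and a tool call to move; the robot and the scene stay as the last step left them, time stands still between calls to the robot, and variables do not carry over. Pictures are saved under pics/ and viewed, about 8 in all and at most 12, crops included, and the job is handed in when it is done.

Besides the shell and the picture viewer there is one more tool, called by a JSON object that holds its "name" and its "arguments", one argument or row to a line. jog_arm: Moves the arm, as the interface text tells. Its arguments: {"type":"object","properties":{"motion":{"type":"array"},"newtons":{"type":"number"}},"required":["motion"]}

```bash
mkdir -p pics; cat > h.py <<'E'
import numpy as np, cv2
from workcell import manip
def snap(n,f):
    c=manip.get_calibration(n); im=np.array(manip.snapshot(n)); cv2.imwrite('pics/'+f,im[:,:,::-1]); np.savez('pics/'+f+'.npz',im=im,K=c['camera_matrix'],T=c['cam_to_world']); return im,c
def load(f):
    d=np.load('pics/'+f+'.npz'); return d['im'],d['K'],d['T']
def ray(K,T,u,v,z):
    d=np.linalg.solve(K,[u,v,1.]); d=T[:3,:3]@np.array([d[0],-d[1],-d[2]]); o=T[:3,3]; return o+d*(z-o[2])/d[2]
def proj(K,T,p):
    q=T[:3,:3].T@(np.array(p)-T[:3,3]); w=K@np.array([q[0],-q[1],-q[2]]); return w[:2]/w[2]
E
python3 - <<'E'
from h import *
o=manip.observe(); print({k:np.round(v,3) for k,v in o.items()}, manip.tcp_to_tips)
for n in('top','side'):
    im,c=snap(n,n+'0.png'); print(n,{k:(np.round(v,3).tolist() if not isinstance(v,str) else v) for k,v in c.items()})
E
```

```text
{'clock': np.float64(0.0), 'joint_pos': array([-1.43 ,  0.494,  1.346,  0.   ,  1.303, -0.095]), 'joint_velocities': array([-0.   ,  0.   , -0.001, -0.   , -0.001,  0.001]), 'joint_torque': array([-0.0000e+00, -8.7881e+01, -3.8186e+01,  7.1000e-02,  5.3000e-02,
       -0.0000e+00]), 'ee_pos': array([ 0.147, -0.607,  0.221]), 'ee_rot': array([ 0.786, -0.619, -0.   , -0.   ]), 'ft_force': array([0.595, 0.411, 0.28 ]), 'moment': array([-0.001, -0.005,  0.004]), 'grip_width': np.float64(1.0)} 0.008
top {'camera_matrix': [[393.853, 0.0, 318.499], [0.0, 393.853, 197.286], [0.0, 0.0, 1.0]], 'cam_to_world': [[0.026, 0.989, -0.146, 0.338], [-1.0, 0.027, -0.001, 0.001], [0.003, 0.146, 0.989, 1.154], [0.0, 0.0, 0.0, 1.0]]}
side {'camera_matrix': [[419.036, 0.0, 320.223], [0.0, 419.036, 204.047], [0.0, 0.0, 1.0]], 'cam_to_world': [[0.999, 0.022, -0.025, 0.459], [-0.034, 0.701, -0.713, -0.793], [0.002, 0.713, 0.701, 0.827], [0.0, 0.0, 0.0, 1.0]]}
```

View pics/top0.png

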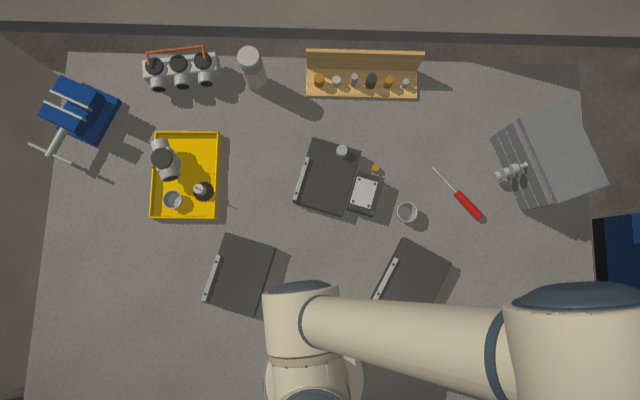

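View pics/side0.png

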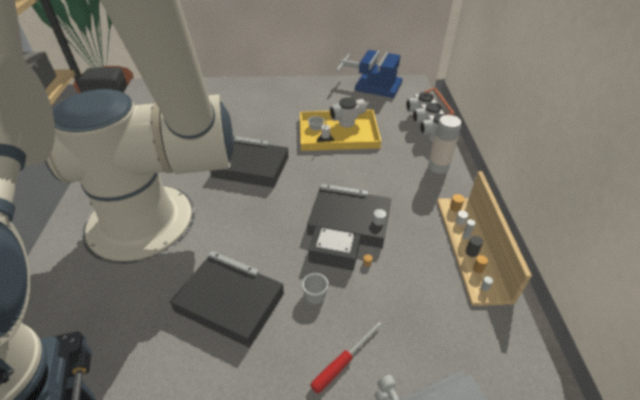

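Three dark granite-like plates with a strip appear in the top view: (328,177), (240,273) and (413,275). The (328,177) one is farthest from the base and is the one beside the nest with the light plate at (365,192). I'll confirm it in an enlarged crop.

```bash
python3 - <<'E'
from h import *
im,K,T=load('top0.png')
c=im[125:230,280:425]; cv2.imwrite('pics/c1.png',cv2.resize(c,None,fx=5.5,fy=5.5,interpolation=cv2.INTER_CUBIC)[:,:,::-1])
for p in [(328,177),(240,273),(413,275)]:
    q=ray(K,T,*p,.042); print(p,q.round(3),np.hypot(*q[:2]).round(3))
g=im[150:230,340:400].min(axis=2); m=(g>150).astype('uint8')
n,l,s,ce=cv2.connectedComponentsWithStats(m)
for i in range(1,n): 
    if s[i,4]>50:
        cn,_=cv2.findContours((l==i).astype('uint8'),0,2); r=cv2.minAreaRect(cn[0]); b=cv2.boxPoints(r)+[340,150]; print(s[i],b.round(1).tolist()); w=np.array([ray(K,T,*p,.05) for p in b]); print(w.round(4), w.mean(0).round(4), np.linalg.norm(np.diff(w,axis=0),axis=1).round(4))
E
```

```text
(328, 177) [ 0.562 -0.024  0.042] 0.563
(240, 273) [0.285 0.214 0.042] 0.356
(413, 275) [ 0.292 -0.266  0.042] 0.395
[ 10  27  26  31 509] [[349.5, 202.3], [356.8, 176.5], [376.9, 182.3], [369.6, 208.0]]
[[ 0.4896 -0.0862  0.05  ]
 [ 0.5644 -0.1061  0.05  ]
 [ 0.5492 -0.1635  0.05  ]
 [ 0.4747 -0.1431  0.05  ]] [ 0.5195 -0.1247  0.05  ] [0.0774 0.0594 0.0773]
```

View pics/c1.png

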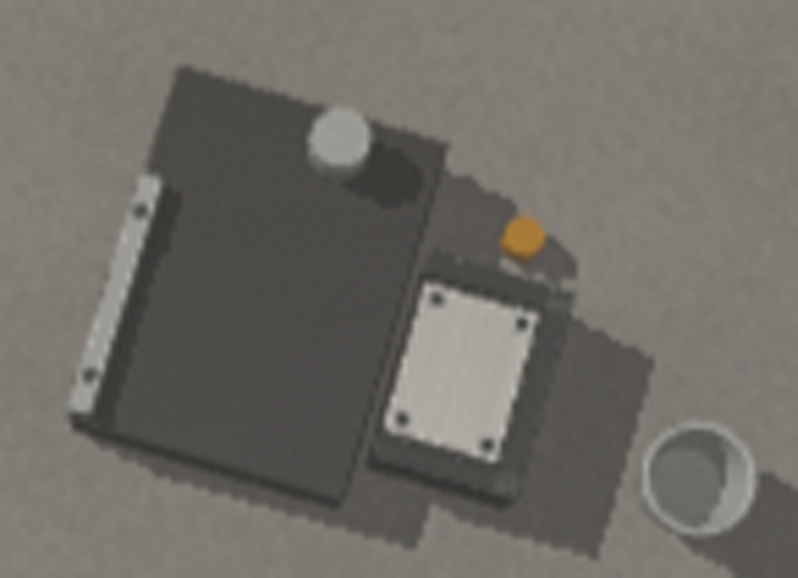

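The crop shows the target granite with its strip (crop x≈75–160), the puck at (340,140), and the nest with the bright plate and its four dots. Among the three, the farthest is the right one (0.56 m against 0.36 and 0.40 m). Next I'll move above it with the fingers shut for a close look.

{"name": "jog_arm", "arguments": {
  "motion": [
    {"translation":[-0.022,-0.025,-0.0015],"angular":[0,0,0],"fingers":-1},
    {"translation":[-0.022,-0.025,-0.0015],"angular":[0,0,0],"fingers":-1},
    {"translation":[-0.022,-0.025,-0.0015],"angular":[0,0,0],"fingers":-1},
    {"translation":[-0.022,-0.025,-0.0015],"angular":[0,0,0],"fingers":-1},
    {"translation":[-0.022,-0.025,-0.0015],"angular":[0,0,0],"fingers":-1},
    {"translation":[-0.022,-0.025,-0.0015],"angular":[0,0,0],"fingers":-1},
    {"translation":[-0.022,-0.025,-0.0015],"angular":[0,0,0],"fingers":-1},
    {"translation":[-0.022,-0.025,-0.0015],"angular":[0,0,0],"fingers":-1},
    {"translation":[-0.022,-0.025,-0.0015],"angular":[0,0,0],"fingers":-1},
    {"translation":[-0.022,-0.025,-0.0015],"angular":[0,0,0],"fingers":-1},
    {"translation":[-0.022,-0.025,-0.0015],"angular":[0,0,0],"fingers":-1},
    {"translation":[-0.022,-0.025,-0.0015],"angular":[0,0,0],"fingers":-1},
    {"translation":[-0.022,-0.025,-0.0015],"angular":[0,0,0],"fingers":-1},
    {"translation":[-0.022,-0.025,-0.0015],"angular":[0,0,0],"fingers":-1},
    {"translation":[-0.022,-0.025,-0.0015],"angular":[0,0,0],"fingers":-1},
    {"translation":[-0.022,-0.025,-0.0015],"angular":[0,0,0],"fingers":-1},
    {"translation":[-0.022,-0.025,-0.0015],"angular":[0,0,0],"fingers":-1},
    {"translation":[-0.022,-0.025,-0.0015],"angular":[0,0,0],"fingers":-1},
    {"translation":[-0.022,-0.025,-0.0015],"angular":[0,0,0],"fingers":-1},
    {"translation":[-0.022,-0.025,-0.0015],"angular":[0,0,0],"fingers":-1}
  ]
}}

```text
clock: 2.1
ee_pos: [0.5299, -0.0612, 0.2518]
ee_rot: [0.786, -0.619, -0.0, 0.0]
ft_force: [-0.0, -0.5, 0.8]
grip_width: 0.006
```

{"name": "jog_arm", "arguments": {
  "motion": [
    {"translation":[0,0,0],"angular":[0,0,0.124],"fingers":-1},
    {"translation":[0,0,0],"angular":[0,0,0.124],"fingers":-1},
    {"translation":[0,0,0],"angular":[0,0,0.124],"fingers":-1},
    {"translation":[0,0,0],"angular":[0,0,0.124],"fingers":-1},
    {"translation":[0,0,0],"angular":[0,0,0],"fingers":-1},
    {"translation":[0,0,0],"angular":[0,0,0],"fingers":-1}
  ]
}}

```text
clock: 2.7
ee_pos: [0.5293, -0.0625, 0.2518]
ee_rot: [-0.611, 0.791, 0.0, -0.0]
ft_force: [-0.5, 0.4, -1.1]
grip_width: 0.006
```

```bash
python3 - <<'E'
from h import *
from scipy.spatial.transform import Rotation as R
o=manip.observe(); print(o['clock'],o['ee_pos'].round(4),R.from_quat(o['ee_rot']).as_matrix().round(4).tolist(),np.round(o['joint_pos'],2))
snap('wrist','w0.png')
E
```

```text
2.7 [ 0.5293 -0.0625  0.2518] [[-0.2526, -0.9676, -0.0004], [-0.9676, 0.2526, 0.0001], [0.0, 0.0004, -1.0]] [-0.23  0.33  1.53 -0.    1.28  1.6 ]
```

View pics/w0.png

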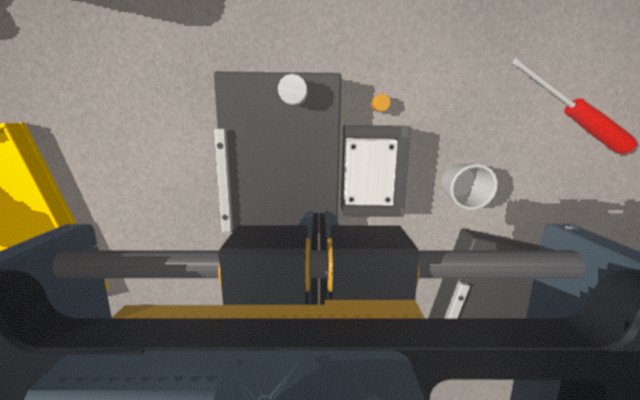

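The wrist view shows the plate at (344–397, 137–206), the strip's nest-side edge at about x=229 and the granite edge at about x=341. I'll measure these and fit the axes.

```bash
python3 - <<'E'
from h import *
im,K,T=load('w0.png')
def rect(m,x0,y0,z,name):
    n,l,s,ce=cv2.connectedComponentsWithStats(m.astype('uint8')); i=1+np.argmax(s[1:,4])
    cn,_=cv2.findContours(cv2.morphologyEx((l==i).astype('uint8'),cv2.MORPH_CLOSE,np.ones((5,5))),0,1); c=max(cn,key=len)
    b=cv2.boxPoints(cv2.minAreaRect(c))+[x0,y0]
    w=np.array([ray(K,T,*p,z) for p in b]); e=np.diff(w,axis=0)
    print(name,b.round(1).tolist(),'\n',w[:,:2].round(4).tolist(),w.mean(0).round(4),np.linalg.norm(e,axis=1).round(4),np.degrees(np.arctan2(e[:,1],e[:,0])).round(2)); return w
g=im.min(axis=2).astype(int)
P=rect(g[120:220,335:410]>150,335,120,.050,'plate')
S=rect(g[115:240,205:245]>125,205,115,.052,'strip')
c=P.mean(0)[:2]
for a in (14.8,):
    d=np.array([np.sin(np.radians(a)),np.cos(np.radians(a))]); x=np.array([d[1],-d[0]])
    print('strip rel plate (x,y):',[((s[:2]-c)@x*1e3).round(1).tolist() if 0 else (round((s[:2]-c)@x*1e3,1),round((s[:2]-c)@d*1e3,1)) for s in S])
    print('plate rel:',[(round((s[:2]-c)@x*1e3,1),round((s[:2]-c)@d*1e3,1)) for s in P])
print(g[180,222:240].tolist(), g[180,335:352].tolist(), g[170,390:405].tolist())
E
```

```text
plate [[343.6, 203.9], [345.6, 137.6], [397.1, 139.1], [395.1, 205.5]] 
 [[0.4881, -0.0841], [0.568, -0.1057], [0.5506, -0.1652], [0.4696, -0.147]] [ 0.519  -0.1255  0.05  ] [0.0828 0.062  0.083 ] [ -15.08 -106.31  167.38]
strip [[205.0, 115.0], [230.0, 115.0], [230.0, 239.0], [205.0, 239.0]] 
 [[0.635, 0.048], [0.6276, 0.0197], [0.4797, 0.0701], [0.488, 0.1016]] [0.5576 0.0598 0.052 ] [0.0293 0.1562 0.0326] [-104.6   161.18   75.4 ]
strip rel plate (x,y): [(np.float64(67.8), np.float64(197.4)), (np.float64(67.9), np.float64(168.1)), (np.float64(-88.0), np.float64(179.0)), (np.float64(-88.1), np.float64(211.6))]
plate rel: [(np.float64(-40.5), np.float64(32.1)), (np.float64(42.2), np.float64(31.7)), (np.float64(40.6), np.float64(-30.3)), (np.float64(-42.3), np.float64(-33.5))]
[198, 197, 200, 202, 190, 143, 106, 87, 69, 61, 64, 66, 68, 59, 62, 60, 69, 78] [90, 78, 72, 80, 100, 99, 79, 60, 74, 132, 183, 216, 219, 215, 210, 209, 218] [214, 218, 217, 215, 195, 144, 97, 91, 91, 95, 92, 94, 92, 90, 92]
```

```bash
python3 - <<'E'
from h import *
im,K,T=load('w0.png'); g=im.min(axis=2).astype(float)
print('cam',T.round(3).tolist())
def edges(rows,a,b,thr,z,rise):
    pts=[]
    for r in rows:
        p=cv2.GaussianBlur(g,(1,5),0)[r,a:b]; k=np.where((p[:-1]<thr)&(p[1:]>=thr) if rise else (p[:-1]>=thr)&(p[1:]<thr))[0]
        if len(k): k=k[0]; pts.append(ray(K,T,a+k+(thr-p[k])/(p[k+1]-p[k]),r,z)[:2])
    pts=np.array(pts); vx,vy,x,y=cv2.fitLine(pts.astype('float32'),cv2.DIST_HUBER,0,1e-4,1e-4).ravel()
    if vx<0: vx,vy=-vx,-vy
    print(len(pts),'mid',pts.mean(0).round(4),'ang',np.degrees(np.arctan2(vy,vx)).round(2)); return np.array([x,y])
A=edges(range(145,200),338,352,150,.050,1)
B=edges(range(145,200),388,404,150,.050,0)
C=edges(range(140,222),222,238,130,.052,0)
D=edges(range(135,225),210,224,130,.052,1)
d=np.array([np.sin(np.radians(14.9)),np.cos(np.radians(14.9))])
print('plate depth',(A-B)@d,'front->strip',(C-A)@d,'strip thick',(D-C)@d)
E
```

```text
cam [[-0.252, 0.937, 0.24, 0.596], [-0.968, -0.244, -0.063, -0.079], [-0.0, -0.248, 0.969, 0.415], [0.0, 0.0, 0.0, 1.0]]
55 mid [ 0.5273 -0.0949] ang -15.12
55 mid [ 0.5119 -0.1541] ang -15.09
82 mid [0.5538 0.0488] ang -15.28
5 mid [0.5971 0.0405] ang -0.89
plate depth 0.062097945905119085 front->strip 0.1449972670267445 strip thick 0.0036152505389679735
```

{"name": "jog_arm", "arguments": {
  "motion": [
    {"translation":[0,0,0],"angular":[0,0,0.009],"fingers":-1},
    {"translation":[0.026,-0.0023,0.0],"angular":[0,0,0],"fingers":-1},
    {"translation":[0.026,-0.0023,0.02],"angular":[0,0,0],"fingers":-1},
    {"translation":[0.026,-0.0023,0.03],"angular":[0,0,0],"fingers":-1},
    {"translation":[0,0,0.04],"angular":[0,0,0],"fingers":-1},
    {"translation":[0,0,0.04],"angular":[0,0,0],"fingers":-1},
    {"translation":[0,0,0.04],"angular":[0,0,0],"fingers":-1},
    {"translation":[0,0,0.01],"angular":[0,0,0],"fingers":-1},
    {"translation":[0,0,0],"angular":[0,0,0],"fingers":-1},
    {"translation":[0,0,0],"angular":[0,0,0],"fingers":-1},
    {"translation":[0,0,0],"angular":[0,0,0],"fingers":-1}
  ]
}}

```text
clock: 3.85
ee_pos: [0.5166, -0.14, 0.0737]
ee_rot: [-0.606, 0.795, -0.001, 0.001]
ft_force: [0.1, 0.0, 1.1]
grip_width: 0.004
```

```bash
python3 - <<'E'
from h import *
from scipy.spatial.transform import Rotation as R
o=manip.observe(); print(o['ee_pos'].round(4),R.from_quat(o['ee_rot']).as_matrix().round(4).tolist())
im,c=snap('wrist','w1.png')
E
```

```text
[ 0.5166 -0.14    0.0737] [[-0.2646, -0.9643, 0.0028], [-0.9643, 0.2646, -0.0011], [0.0003, -0.003, -1.0]]
```

View pics/w1.png

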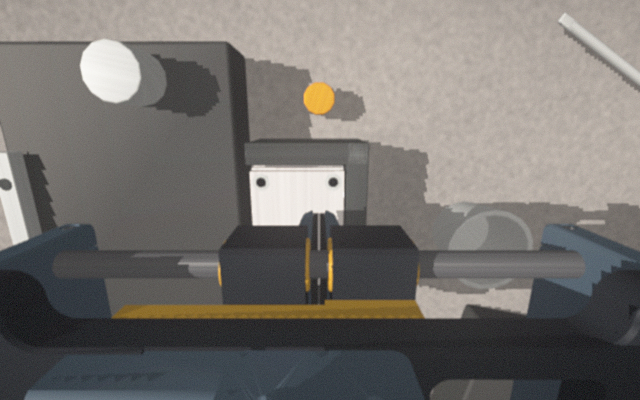

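The fingers stand over the plate's rear half (plate columns 250–344, fingers at about 318), as planned. Now a gentle descent.

{"name": "jog_arm", "arguments": {
  "motion": [
    {"translation":[0,0,0.006],"angular":[0,0,0],"fingers":-1},
    {"translation":[0,0,0.005],"angular":[0,0,0],"fingers":-1},
    {"translation":[0,0,0.002],"angular":[0,0,0],"fingers":-1},
    {"translation":[0,0,0],"angular":[0,0,0],"fingers":-1},
    {"translation":[0,0,0],"angular":[0,0,0],"fingers":-1}
  ]
}}

```text
clock: 4.4
ee_pos: [0.5154, -0.1396, 0.0588]
ee_rot: [-0.606, 0.795, 0.0, -0.0]
ft_force: [-0.4, -0.5, 0.4]
grip_width: 0.003
```

{"name": "jog_arm", "arguments": {
  "motion": [
    {"translation":[0,0,0.001],"angular":[0,0,0],"fingers":-1},
    {"translation":[0,0,0],"angular":[0,0,0],"fingers":-1}
  ]
}}

```text
clock: 4.6
ee_pos: [0.5157, -0.1397, 0.0583]
ee_rot: [-0.606, 0.795, -0.0, 0.0]
ft_force: [-1.0, 0.3, 5.8]
grip_width: 0.008
```

{"name": "jog_arm", "arguments": {
  "motion": [
    {"translation":[0,0,0.0003],"angular":[0,0,0],"fingers":-1},
    {"translation":[0,0,0],"angular":[0,0,0],"fingers":-1},
    {"translation":[0,0,0],"angular":[0,0,0],"fingers":-1}
  ]
}}

```text
clock: 4.9
ee_pos: [0.5157, -0.1397, 0.0582]
ee_rot: [-0.606, 0.795, -0.0, 0.0]
ft_force: [-2.5, 0.8, 12.7]
grip_width: 0.004
```

{"name": "jog_arm", "arguments": {
  "motion": [
    {"translation":[-0.001,0,-0.0001],"angular":[0,0,0],"fingers":-1},
    {"translation":[-0.002,0,0],"angular":[0,0,0],"fingers":-1},
    {"translation":[-0.002,0,0],"angular":[0,0,0],"fingers":-1},
    {"translation":[-0.002,0,0],"angular":[0,0,0],"fingers":-1},
    {"translation":[-0.002,0,0],"angular":[0,0,0],"fingers":-1}
  ]
}}

```text
clock: 5.4
ee_pos: [0.5184, -0.1312, 0.0583]
ee_rot: [-0.606, 0.795, -0.001, 0.0]
ft_force: [0.2, -1.9, 8.4]
grip_width: 0.005
```

```bash
python3 - <<'E'
from h import *
im,c=snap('wrist','w2.png'); g=im.min(axis=2)[180,225:370]; k=np.where(g>150)[0]+225; print(k.min(),k.max()); print(manip.observe()['ft_force'])
im,K,T=load('w1.png'); g=im.min(axis=2)[180,225:370]; k=np.where(g>150)[0]+225; print(k.min(),k.max())
E
```

```text
243 359
[-0.73770575 -0.34747358  7.82623727]
250 343
```

Plate3 follows the finger: its front edge is where predicted (column 243), and plate2's rear edge is now showing. I'll continue.

{"name": "jog_arm", "arguments": {
  "motion": [
    {"translation":[-0.003,0,0],"angular":[0,0,0],"fingers":-1},
    {"translation":[-0.003,0,0],"angular":[0,0,0],"fingers":-1},
    {"translation":[-0.003,0,0],"angular":[0,0,0],"fingers":-1},
    {"translation":[-0.003,0,0],"angular":[0,0,0],"fingers":-1},
    {"translation":[-0.003,0,0],"angular":[0,0,0],"fingers":-1}
  ]
}}

```text
clock: 5.95
ee_pos: [0.5224, -0.1167, 0.0583]
ee_rot: [-0.606, 0.795, -0.001, 0.0]
ft_force: [-0.0, -1.0, 8.8]
grip_width: 0.004
```

{"name": "jog_arm", "arguments": {
  "motion": [
    {"translation":[-0.003,0,0],"angular":[0,0,0],"fingers":-1},
    {"translation":[-0.003,0,0],"angular":[0,0,0],"fingers":-1},
    {"translation":[-0.003,0,0],"angular":[0,0,0],"fingers":-1},
    {"translation":[-0.003,0,0],"angular":[0,0,0],"fingers":-1}
  ]
}}

```text
clock: 6.35
ee_pos: [0.5256, -0.1051, 0.0582]
ee_rot: [-0.606, 0.795, -0.001, 0.0]
ft_force: [0.9, -1.4, 7.4]
grip_width: 0.002
```

```bash
python3 - <<'E'
from h import *
snap('wrist','w3.png');snap('side','s3.png'); print(manip.observe()['ft_force'])
E
```

```text
[0.83883586 0.54826627 8.9123494 ]
```

View pics/w3.png

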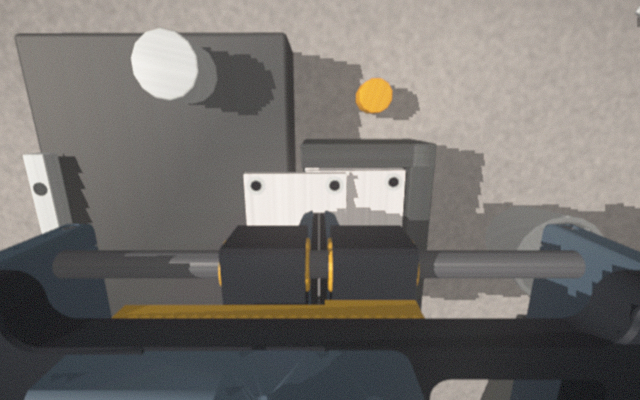

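The plate slides over with the finger (columns 244–347), and plate2 stays in the nest (305–405). The finger nears the edge, so I'll take short steps for the step-down.

{"name": "jog_arm", "arguments": {
  "motion": [
    {"translation":[-0.003,0,0],"angular":[0,0,0],"fingers":-1},
    {"translation":[-0.002,0,0],"angular":[0,0,0],"fingers":-1}
  ]
}}

```text
clock: 6.65
ee_pos: [0.5269, -0.1002, 0.0582]
ee_rot: [-0.606, 0.795, -0.001, 0.0]
ft_force: [-0.5, -1.2, 8.3]
grip_width: 0.007
```

{"name": "jog_arm", "arguments": {
  "motion": [
    {"translation":[-0.002,0,0],"angular":[0,0,0],"fingers":-1},
    {"translation":[-0.001,0,0],"angular":[0,0,0],"fingers":-1}
  ]
}}

```text
clock: 6.85
ee_pos: [0.5277, -0.0973, 0.0582]
ee_rot: [-0.606, 0.795, -0.001, 0.0]
ft_force: [-0.1, -1.2, 7.3]
grip_width: 0.006
```

{"name": "jog_arm", "arguments": {
  "motion": [
    {"translation":[-0.002,0,0],"angular":[0,0,0],"fingers":-1},
    {"translation":[-0.001,0,0],"angular":[0,0,0],"fingers":-1}
  ]
}}

```text
clock: 7.05
ee_pos: [0.5284, -0.0944, 0.0582]
ee_rot: [-0.606, 0.795, -0.001, 0.0]
ft_force: [0.1, -1.5, 6.3]
grip_width: 0.004
```

{"name": "jog_arm", "arguments": {
  "motion": [
    {"translation":[-0.002,0,0.0001],"angular":[0,0,0],"fingers":-1},
    {"translation":[-0.001,0,0.0001],"angular":[0,0,0],"fingers":-1}
  ]
}}

```text
clock: 7.25
ee_pos: [0.5293, -0.0916, 0.0581]
ee_rot: [-0.606, 0.795, -0.001, 0.0]
ft_force: [0.1, -2.6, 10.3]
grip_width: 0.002
```

{"name": "jog_arm", "arguments": {
  "motion": [
    {"translation":[-0.002,0,0.0001],"angular":[0,0,0],"fingers":-1},
    {"translation":[-0.001,0,0.0001],"angular":[0,0,0],"fingers":-1}
  ]
}}

```text
clock: 7.45
ee_pos: [0.5302, -0.0887, 0.058]
ee_rot: [-0.606, 0.795, -0.001, 0.0]
ft_force: [-1.1, -1.6, 11.6]
grip_width: 0.004
```

{"name": "jog_arm", "arguments": {
  "motion": [
    {"translation":[-0.002,0,0],"angular":[0,0,0],"fingers":-1},
    {"translation":[-0.001,0,0],"angular":[0,0,0],"fingers":-1}
  ]
}}

```text
clock: 7.65
ee_pos: [0.531, -0.0858, 0.058]
ee_rot: [-0.606, 0.795, -0.001, 0.0]
ft_force: [-0.6, -0.4, 9.8]
grip_width: 0.004
```

{"name": "jog_arm", "arguments": {
  "motion": [
    {"translation":[-0.002,0,0],"angular":[0,0,0],"fingers":-1},
    {"translation":[-0.001,0,0],"angular":[0,0,0],"fingers":-1}
  ]
}}

```text
clock: 7.85
ee_pos: [0.5317, -0.0829, 0.0579]
ee_rot: [-0.606, 0.795, -0.001, 0.0]
ft_force: [-0.0, -1.7, 8.5]
grip_width: 0.006
```

```bash
python3 - <<'E'
from h import *
print(manip.observe()['ft_force'])
im,c=snap('wrist','w4.png'); cv2.imwrite('pics/w4c.png',cv2.resize(im[130:230,190:450],None,fx=3,fy=3)[:,:,::-1])
E
```

```text
[-0.0300562  -1.74732911  8.54484973]
```

View pics/w4c.png

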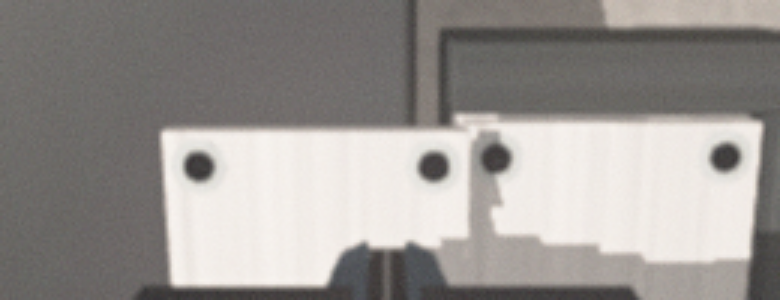

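Plate3's rear edge (crop x=468) overlaps plate2's front edge (about 450) by only 3–4 mm, so the step-down is next.

{"name": "jog_arm", "arguments": {
  "motion": [
    {"translation":[-0.002,0,0.0001],"angular":[0,0,0],"fingers":-1},
    {"translation":[-0.001,0,0],"angular":[0,0,0],"fingers":-1}
  ]
}}

```text
clock: 8.1
ee_pos: [0.532, -0.0797, 0.0573]
ee_rot: [-0.606, 0.795, -0.0, 0.0]
ft_force: [0.1, -0.9, -0.5]
grip_width: 0.004
```

{"name": "jog_arm", "arguments": {
  "motion": [
    {"translation":[-0.001,0,0.0],"angular":[0,0,0],"fingers":-1},
    {"translation":[-0.001,0,0],"angular":[0,0,0],"fingers":-1}
  ]
}}

```text
clock: 8.3
ee_pos: [0.5323, -0.0778, 0.0571]
ee_rot: [-0.606, 0.795, 0.0, -0.0]
ft_force: [0.3, 0.0, 0.2]
grip_width: 0.005
```

{"name": "jog_arm", "arguments": {
  "motion": [
    {"translation":[0,0,0.0005],"angular":[0,0,0],"fingers":-1},
    {"translation":[0,0,0],"angular":[0,0,0],"fingers":-1}
  ]
}}

```text
clock: 8.5
ee_pos: [0.5326, -0.0778, 0.0571]
ee_rot: [-0.606, 0.795, -0.0, 0.0]
ft_force: [-0.8, 1.4, 9.4]
grip_width: 0.005
```

{"name": "jog_arm", "arguments": {
  "motion": [
    {"translation":[0,0,0.0005],"angular":[0,0,0],"fingers":-1},
    {"translation":[0,0,0],"angular":[0,0,0],"fingers":-1}
  ]
}}

```text
clock: 8.7
ee_pos: [0.5328, -0.0779, 0.0571]
ee_rot: [-0.606, 0.795, -0.0, 0.0]
ft_force: [-3.3, 1.2, 18.7]
grip_width: 0.006
```

```bash
python3 - <<'E'
from h import *
print(manip.observe()['ft_force'])
im,c=snap('wrist','w5.png'); cv2.imwrite('pics/w5c.png',cv2.resize(im[130:230,190:450],None,fx=3,fy=3)[:,:,::-1])
for f in ('w4.png','w5.png'):
    g=load(f)[0].min(axis=2); print([(np.where(g[r,225:345]>150)[0][[0,-1]]+225).tolist() for r in (190,200)])
E
```

```text
[-3.34521636  1.15685965 18.71538561]
[[244, 344], [245, 344]]
[[250, 344], [251, 344]]
```

View pics/w5c.png

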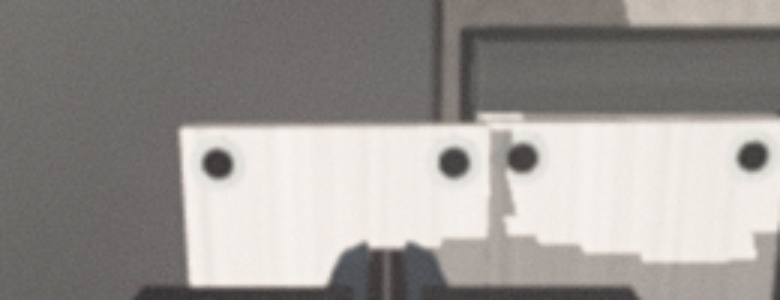

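The wrist force is 18.7 N, above the band, so I'll ease off at once. The rear edge (crop x=490) still overlaps plate2's front (about 478) by about 2 mm.

{"name": "jog_arm", "arguments": {
  "motion": [
    {"translation":[0,0,-0.0004],"angular":[0,0,0],"fingers":-1},
    {"translation":[-0.001,0,0],"angular":[0,0,0],"fingers":-1},
    {"translation":[-0.001,0,0],"angular":[0,0,0],"fingers":-1}
  ]
}}

```text
clock: 9.05
ee_pos: [0.5334, -0.0762, 0.0571]
ee_rot: [-0.606, 0.795, -0.001, 0.0]
ft_force: [-0.9, -1.9, 9.6]
grip_width: 0.01
```

{"name": "jog_arm", "arguments": {
  "motion": [
    {"translation":[-0.001,0,0],"angular":[0,0,0],"fingers":-1},
    {"translation":[-0.001,0,0],"angular":[0,0,0],"fingers":-1}
  ]
}}

```text
clock: 9.25
ee_pos: [0.534, -0.0743, 0.0571]
ee_rot: [-0.606, 0.795, -0.001, 0.0]
ft_force: [-0.0, -2.6, 9.2]
grip_width: 0.007
```

{"name": "jog_arm", "arguments": {
  "motion": [
    {"translation":[-0.002,0,0],"angular":[0,0,0],"fingers":-1},
    {"translation":[-0.002,0,0],"angular":[0,0,0],"fingers":-1}
  ]
}}

```text
clock: 9.45
ee_pos: [0.5351, -0.0704, 0.0571]
ee_rot: [-0.606, 0.795, -0.001, 0.0]
ft_force: [-0.9, -2.5, 10.7]
grip_width: 0.006
```

{"name": "jog_arm", "arguments": {
  "motion": [
    {"translation":[-0.002,0,0],"angular":[0,0,0],"fingers":-1},
    {"translation":[-0.002,0,0],"angular":[0,0,0],"fingers":-1}
  ]
}}

```text
clock: 9.65
ee_pos: [0.5361, -0.0665, 0.0571]
ee_rot: [-0.606, 0.795, -0.001, 0.0]
ft_force: [-0.7, -1.1, 10.4]
grip_width: 0.004
```

```bash
python3 - <<'E'
from h import *
print(manip.observe()['ft_force'])
im,c=snap('wrist','w6.png')
cv2.imwrite('pics/w6c.png',cv2.resize(im[130:230,190:450],None,fx=3,fy=3)[:,:,::-1])
for f in ('w5.png','w6.png'):
    g=load(f)[0].min(axis=2); print([(np.where(np.abs(np.diff((g[r,225:420]>150).astype(int))))[0]+225).tolist() for r in (176,180,190,200)])
E
```

```text
[-0.67382488 -1.05268394 10.38722645]
[[249, 357, 358], [249, 259, 264, 337, 344, 357, 368], [249], [250]]
[[249, 353, 369], [249, 258, 265, 337, 344, 353, 369, 379, 388], [250, 352, 368], [250, 352, 368]]
```

Plate3 (columns 249–352) is now fully clear of plate2's front (368) and lies on the granite, at a steady 10 N. About 70 mm remain to the strip, so I'll drag on.

{"name": "jog_arm", "arguments": {
  "motion": [
    {"translation":[-0.003,0,0],"angular":[0,0,0],"fingers":-1},
    {"translation":[-0.004,0,0],"angular":[0,0,0],"fingers":-1},
    {"translation":[-0.004,0,0],"angular":[0,0,0],"fingers":-1},
    {"translation":[-0.004,0,0],"angular":[0,0,0],"fingers":-1},
    {"translation":[-0.004,0,0],"angular":[0,0,0],"fingers":-1},
    {"translation":[-0.003,0,0],"angular":[0,0,0],"fingers":-1}
  ]
}}

```text
clock: 10.3
ee_pos: [0.542, -0.0452, 0.0571]
ee_rot: [-0.606, 0.795, -0.001, 0.0]
ft_force: [0.0, -1.5, 9.8]
grip_width: 0.004
```

{"name": "jog_arm", "arguments": {
  "motion": [
    {"translation":[-0.004,0,0],"angular":[0,0,0],"fingers":-1},
    {"translation":[-0.004,0,0],"angular":[0,0,0],"fingers":-1},
    {"translation":[-0.004,0,0],"angular":[0,0,0],"fingers":-1},
    {"translation":[-0.004,0,0],"angular":[0,0,0],"fingers":-1},
    {"translation":[-0.004,0,0],"angular":[0,0,0],"fingers":-1},
    {"translation":[-0.003,0,0],"angular":[0,0,0],"fingers":-1}
  ]
}}

```text
clock: 10.9
ee_pos: [0.5481, -0.0229, 0.0571]
ee_rot: [-0.606, 0.795, -0.0, 0.0]
ft_force: [-0.2, -1.0, 9.3]
grip_width: 0.003
```

```bash
python3 - <<'E'
from h import *
print(manip.observe()['ft_force'])
im,c=snap('wrist','w7.png')
g=im.min(axis=2); 
for r in (180,190,200): print((np.where(np.abs(np.diff((g[r,120:420]>150).astype(int))))[0]+120).tolist())
E
```

```text
[-0.21012424 -0.99543647  9.32483787]
[195, 249, 258, 265, 337, 344, 353]
[180, 193, 196, 250, 352]
[197, 250, 352]
```

View pics/w7.png

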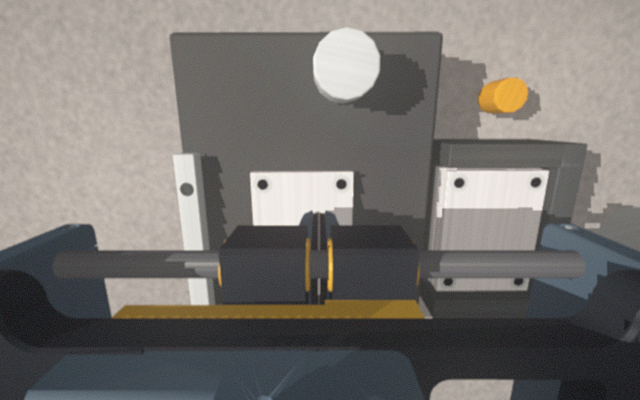

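The strip's edge (about column 200) is some 28 mm ahead of the plate front (250), and the plate still moves with the finger. I'll close most of that gap, then creep until the force shows contact.

{"name": "jog_arm", "arguments": {
  "motion": [
    {"translation":[-0.003,0,0],"angular":[0,0,0],"fingers":-1},
    {"translation":[-0.004,0,0],"angular":[0,0,0],"fingers":-1},
    {"translation":[-0.004,0,0],"angular":[0,0,0],"fingers":-1},
    {"translation":[-0.004,0,0],"angular":[0,0,0],"fingers":-1},
    {"translation":[-0.003,0,0],"angular":[0,0,0],"fingers":-1},
    {"translation":[-0.003,0,0],"angular":[0,0,0],"fingers":-1}
  ]
}}

```text
clock: 11.55
ee_pos: [0.5536, -0.0027, 0.0571]
ee_rot: [-0.606, 0.795, -0.0, 0.0]
ft_force: [0.2, -1.6, 9.2]
grip_width: -0.0
```

{"name": "jog_arm", "arguments": {
  "motion": [
    {"translation":[-0.001,0,0],"angular":[0,0,0],"fingers":-1},
    {"translation":[-0.001,0,0],"angular":[0,0,0],"fingers":-1}
  ]
}}

```text
clock: 11.75
ee_pos: [0.5541, -0.0008, 0.0571]
ee_rot: [-0.606, 0.795, -0.001, 0.0]
ft_force: [-1.3, -1.3, 9.9]
grip_width: 0.005
```

{"name": "jog_arm", "arguments": {
  "motion": [
    {"translation":[-0.001,0,0],"angular":[0,0,0],"fingers":-1},
    {"translation":[-0.001,0,0],"angular":[0,0,0],"fingers":-1}
  ]
}}

```text
clock: 11.95
ee_pos: [0.5546, 0.0011, 0.0571]
ee_rot: [-0.606, 0.795, -0.0, 0.0]
ft_force: [-1.0, -1.6, 8.6]
grip_width: 0.004
```

{"name": "jog_arm", "arguments": {
  "motion": [
    {"translation":[-0.001,0,0],"angular":[0,0,0],"fingers":-1},
    {"translation":[-0.001,0,0],"angular":[0,0,0],"fingers":-1}
  ]
}}

```text
clock: 12.15
ee_pos: [0.5552, 0.003, 0.0571]
ee_rot: [-0.606, 0.795, -0.0, 0.0]
ft_force: [-1.0, -2.7, 9.4]
grip_width: 0.001
```

```bash
python3 - <<'E'
from h import *
print(manip.observe()['ft_force'])
im,c=snap('wrist','w8.png')
g=im.min(axis=2).astype(int)
for r in (178,190,200): print(g[r,200:262:2].tolist())
E
```

```text
[-1.02192813 -2.68347702  9.39239571]
[174, 172, 170, 174, 172, 175, 173, 169, 170, 169, 170, 195, 232, 225, 223, 223, 215, 222, 220, 222, 223, 184, 120, 117, 80, 149, 233, 232, 220, 224, 211]
[181, 172, 173, 172, 165, 163, 162, 169, 166, 174, 171, 171, 230, 186, 94, 97, 99, 101, 103, 97, 158, 215, 138, 120, 89, 119, 230, 232, 224, 223, 208]
[170, 173, 174, 171, 176, 173, 170, 170, 173, 175, 178, 178, 189, 227, 221, 221, 221, 221, 221, 220, 219, 222, 155, 116, 103, 76, 156, 230, 230, 224, 230]
```

The strip's face is 1–2 px (about 1 mm) from the plate front. I'll creep further.

{"name": "jog_arm", "arguments": {
  "motion": [
    {"translation":[-0.001,0,0],"angular":[0,0,0],"fingers":-1},
    {"translation":[-0.0005,0,0],"angular":[0,0,0],"fingers":-1}
  ]
}}

```text
clock: 12.4
ee_pos: [0.5556, 0.0044, 0.0571]
ee_rot: [-0.606, 0.795, -0.0, 0.0]
ft_force: [-0.6, -1.5, 8.4]
grip_width: 0.007
```

{"name": "jog_arm", "arguments": {
  "motion": [
    {"translation":[-0.0005,0,0],"angular":[0,0,0],"fingers":-1},
    {"translation":[-0.0005,0,0],"angular":[0,0,0],"fingers":-1}
  ]
}}

```text
clock: 12.6
ee_pos: [0.5559, 0.0054, 0.0571]
ee_rot: [-0.606, 0.795, -0.0, 0.0]
ft_force: [-0.6, -2.0, 8.4]
grip_width: 0.0
```

{"name": "jog_arm", "arguments": {
  "motion": [
    {"translation":[-0.0005,0,0],"angular":[0,0,0],"fingers":-1},
    {"translation":[-0.0005,0,0],"angular":[0,0,0],"fingers":-1}
  ]
}}

```text
clock: 12.8
ee_pos: [0.5561, 0.0062, 0.0571]
ee_rot: [-0.606, 0.795, -0.001, 0.0]
ft_force: [-0.6, -3.0, 10.6]
grip_width: 0.008
```

{"name": "jog_arm", "arguments": {
  "motion": [
    {"translation":[-0.0005,0,0],"angular":[0,0,0],"fingers":-1},
    {"translation":[-0.0005,0,0],"angular":[0,0,0],"fingers":-1}
  ]
}}

```text
clock: 13.0
ee_pos: [0.5563, 0.0071, 0.0571]
ee_rot: [-0.606, 0.795, -0.001, 0.0]
ft_force: [-1.3, -3.7, 10.1]
grip_width: 0.003
```

{"name": "jog_arm", "arguments": {
  "motion": [
    {"translation":[-0.0005,0,0],"angular":[0,0,0],"fingers":-1},
    {"translation":[-0.0005,0,0],"angular":[0,0,0],"fingers":-1}
  ]
}}

```text
clock: 13.2
ee_pos: [0.5566, 0.0081, 0.0571]
ee_rot: [-0.606, 0.795, -0.001, 0.0]
ft_force: [-0.2, -3.9, 9.8]
grip_width: 0.002
```

```bash
python3 - <<'E'
from h import *
print(manip.observe()['ft_force'])
im,c=snap('wrist','w9.png')
g=im.min(axis=2).astype(int)
for r in (178,190,200,215): print(g[r,230:262].tolist())
cv2.imwrite('pics/w9c.png',cv2.resize(im[130:235,190:390],None,fx=4,fy=4)[:,:,::-1])
E
```

```text
[-0.24400892 -3.85126759  9.75291713]
[176, 191, 224, 228, 225, 225, 223, 222, 221, 222, 221, 222, 217, 220, 222, 220, 222, 222, 223, 225, 220, 196, 151, 120, 130, 150, 159, 161, 153, 171, 210, 225]
[170, 174, 201, 228, 231, 211, 156, 104, 97, 96, 101, 101, 99, 100, 100, 99, 102, 100, 102, 150, 212, 218, 183, 141, 127, 144, 156, 162, 179, 207, 220, 219]
[171, 168, 169, 194, 227, 229, 224, 221, 221, 222, 220, 220, 219, 220, 223, 220, 221, 221, 220, 218, 221, 222, 205, 163, 130, 134, 154, 160, 157, 153, 155, 157]
[166, 168, 166, 172, 201, 232, 230, 224, 222, 220, 219, 222, 222, 219, 219, 219, 220, 221, 219, 218, 220, 222, 217, 199, 158, 127, 128, 152, 161, 159, 156, 158]
```

View pics/w9c.png

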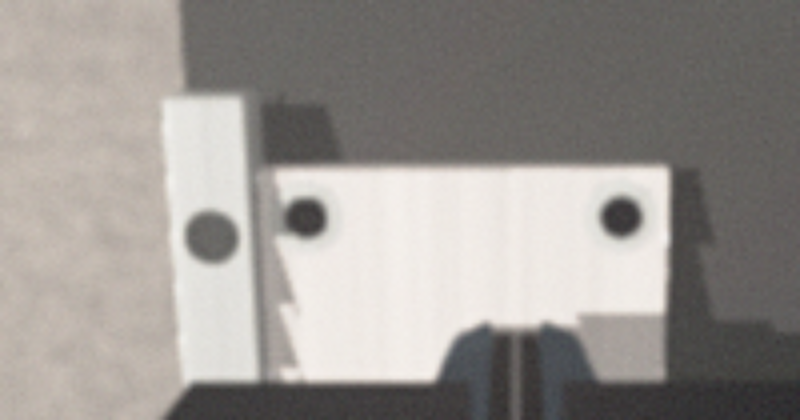

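The plate meets the strip with no dark gap at the visible end, and the finger has begun to slip (about 2.5 mm). I'll push a little more to square it, then lift straight off.

{"name": "jog_arm", "arguments": {
  "motion": [
    {"translation":[-0.001,0,0.0001],"angular":[0,0,0],"fingers":-1},
    {"translation":[-0.001,0,0],"angular":[0,0,0],"fingers":-1},
    {"translation":[-0.001,0,0],"angular":[0,0,0],"fingers":-1},
    {"translation":[0,0,0],"angular":[0,0,0],"fingers":-1}
  ]
}}

```text
clock: 13.65
ee_pos: [0.5575, 0.0111, 0.0571]
ee_rot: [-0.606, 0.795, -0.001, 0.0]
ft_force: [-1.8, -2.5, 11.2]
grip_width: 0.008
```

{"name": "jog_arm", "arguments": {
  "motion": [
    {"translation":[0,0,-0.002],"angular":[0,0,0],"fingers":-1},
    {"translation":[0,0,-0.01],"angular":[0,0,0],"fingers":-1},
    {"translation":[0,0,-0.04],"angular":[0,0,0],"fingers":-1},
    {"translation":[0,0,-0.05],"angular":[0,0,0],"fingers":-1},
    {"translation":[0,0.04,-0.05],"angular":[0,0,0],"fingers":-1},
    {"translation":[0,0.05,0],"angular":[0,0,0],"fingers":-1},
    {"translation":[0,0.05,0],"angular":[0,0,0],"fingers":-1},
    {"translation":[0,0,0],"angular":[0,0,0],"fingers":-1},
    {"translation":[0,0,0],"angular":[0,0,0],"fingers":-1},
    {"translation":[0,0,0],"angular":[0,0,0],"fingers":-1}
  ]
}}

```text
clock: 14.65
ee_pos: [0.4316, 0.046, 0.1981]
ee_rot: [-0.606, 0.795, -0.001, 0.001]
ft_force: [0.9, -0.6, -0.1]
grip_width: 0.005
```

```bash
python3 - <<'E'
from h import *
o=manip.observe(); print(o['clock'],o['ft_force'])
im,K=snap('wrist','w10.png')[0],None
im,K,T=load('w10.png')
q=proj(K,T,[.557,.015,.048]); print(q)
u,v=int(q[0]),int(q[1]); cv2.imwrite('pics/w10c.png',cv2.resize(im[max(0,v-90):v+90,max(0,u-120):u+120],None,fx=3.3,fy=3.3,interpolation=cv2.INTER_CUBIC)[:,:,::-1]); print(max(0,u-120),max(0,v-90))
E
```

```text
14.65 [ 0.92746795 -0.61942045 -0.07844182]
[315.65121256  55.75717097]
195 0
```

View pics/w10c.png

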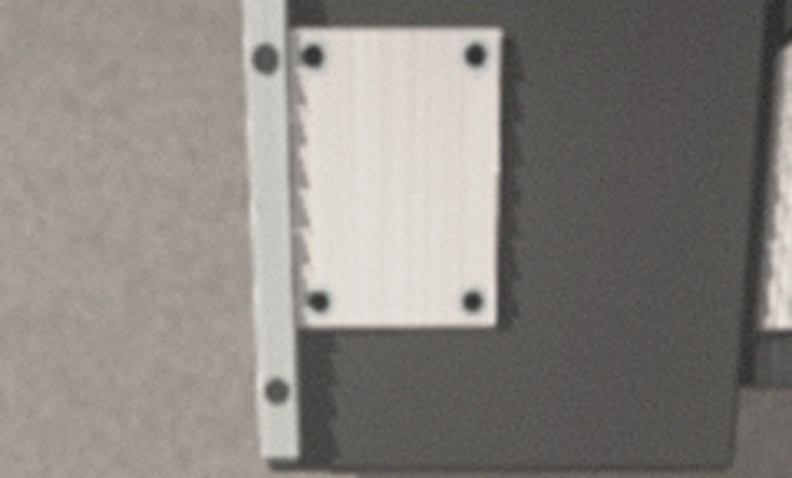

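The plate lies against the strip along its whole front, with no gap showing (crop: strip edge x≈290–297, plate from there to x≈500). I'll check this numerically, and check plate2.

```bash
python3 - <<'E'
from h import *
im,K,T=load('w10.png'); g=cv2.GaussianBlur(im.min(axis=2).astype(np.float32),(1,5),0)
def ed(rows,a,b,thr,z,rise):
    pts=[]
    for r in rows:
        p=g[r,a:b]; k=np.where((p[:-1]<thr)&(p[1:]>=thr) if rise else (p[:-1]>=thr)&(p[1:]<thr))[0]
        if len(k): k=k[0]; pts.append(ray(K,T,a+k+(thr-p[k])/(p[k+1]-p[k]),r,z)[:2])
    pts=np.array(pts); f=cv2.fitLine(pts.astype('float32'),cv2.DIST_HUBER,0,1e-4,1e-4).ravel(); 
    print(len(pts),f[2:].round(4),round(float(np.degrees(np.arctan(f[1]/f[0]))),2)); return f[2:]
print(im.min(axis=2)[50,275:292].tolist(), im.min(axis=2)[90,272:300].tolist())
A=ed(range(15,92),335,352,150,.048,0)
B=ed(range(105,136),278,293,140,.052,0)
C=ed(range(30,110),262,276,165,.052,1)
d=np.array([.2613,.9653]); print((B-A)@d,(C-A)@d)
snap('top','t10.png'); i,K,T=load('t10.png'); cv2.imwrite('pics/t10c.png',cv2.resize(i[125:230,280:425],None,fx=5.5,fy=5.5,interpolation=cv2.INTER_CUBIC)[:,:,::-1])
E
```

```text
[191, 194, 189, 194, 192, 196, 187, 146, 125, 132, 140, 160, 189, 204, 216, 217, 213] [206, 207, 194, 194, 191, 194, 192, 192, 193, 197, 190, 166, 132, 141, 141, 131, 110, 82, 65, 57, 56, 81, 133, 183, 199, 212, 212, 212]
77 [ 0.5454 -0.0115] -15.08
31 [0.5065 0.0615] -14.94
80 [0.5557 0.0608] -15.22
0.06032945920675994 0.07245355506762863
```

View pics/t10c.png

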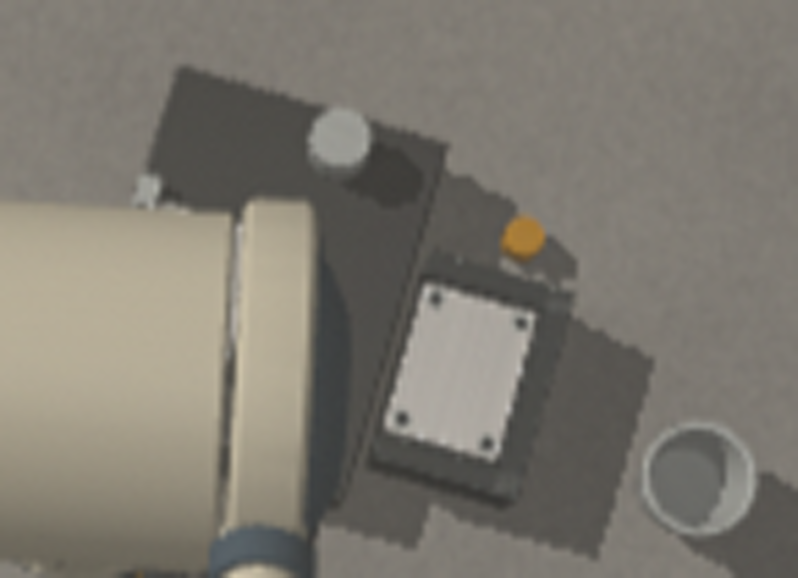

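Plate2 lies where it did, and the puck, plug and cup are unmoved. The distance from the plate's rear edge to the strip is 60.3 mm for a 60 mm plate, and the angles agree within about 0.15°. Handing in.

```bash
python3 -c "
from workcell import manip
print(manip.hand_in())"
```

```text
the job is handed in; nothing more can be done
None
```

The top plate now lies on the granite checking plate, home and square against the steel stop strip. I let go, raised the arm clear and handed the job in at about 15 s of the 61 s allowed. I dragged it there flat with shut fingertips, pressing at about 7–12 N for nearly all of the slide.

**Last checks:**
- **Home:** the plate's rear edge is 60.3 mm from the strip's face, for a 60 mm plate. No gap shows along the front.
- **Square:** the plate's edge and the strip's agree within about 0.15°.
- **Plates underneath:** plate2 looks unmoved in the last top view. Plates 0 and 1 lie hidden under it, so I could not see them directly.
- **Bystanders:** the puck, brass plug and jet cup are where they were. I did not check the tray parts or the screwdriver again; the arm worked well above the bench on the way there and did not go near the tray.

**Off plan:**
- The press briefly reached 18.7 N at the step-down, above the 5–15 N range. I backed off straight away, and the plate underneath did not shift.
- The finger lost contact there for a moment and slipped about 4 mm on the plate. It slipped again, as expected, once the plate was against the strip.
- The plate necessarily tilted a little as it stepped down onto the granite.

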